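Lock the light table's lamp off at its pinch-tab selector

ROBOT

A 7-joint arm with a two-finger parallel gripper is mounted at the origin on the work surface. World frame = base frame: x ahead of the robot, y to its left, z up, the work surface at z = 0. Lengths are in mm, angles in rad, forces in N, time in s.
With the tool pointing down it reaches from about 400 to 875 mm from the base axis. Payload 4.4 kg.
Tool frame: the origin (TCP) lies at the very end of the fingers, on their centre line; the grasp point (between the pads) lies 19 mm behind it; z points along the fingers, y is the direction in which the jaws open and shut (so a half turn about z gives the same grasp; the last joint's range is limited). The gripper opens to 85 mm and grips with 20 to 120 N. Pads are 22 mm wide; open, the fingers measure 114 mm over their backs; the gripper's body (76 mm by 85 mm) begins 54 mm behind the grasp point. The pads swing forward as they close: fully open they stand 13 mm farther back than shut.
Start: joints at [-1.317, 0.628, 0.038, 1.517, -0.027, 0.996, -0.02], TCP at [204.321, 617.066, 231.313] pointing down, gripper open.
Joint ranges: [-3.06, 3.06], [-0.37, 2.12], [-1.25, 1.32], [0.18, 2.47], [-1.1, 4.24], [0.23, 1.98], [-2.94, 2.94]. Speed limits (rad/s): [2.57, 2.57, 3.14, 3.14, 3.14, 3.14, 3.14].

INTERFACE

Orientations are given as [roll, pitch, yaw] about the fixed x, y, z axes, in that order (R = Rz(yaw) Ry(pitch) Rx(roll)).
In Python, from cell import ctrl gives the robot as it stands.
- The arm moves only by the shell command python3 -m crank 'ROWS' [OPENING]. ROWS is JSON, a list that holds one entry, the list of rows, each a list of 6 numbers: the shift along the tool's x, y, z in units of 30 mm (1.0 is 30 mm), then the turn, a rotation vector about the tool's x, y, z in units of 6 degrees (1.0 is 6 degrees). In form: [[[tx, ty, tz, rx, ry, rz], ...]]. A call has 1 to 12 rows; each row shifts and turns the pose as measured when the row begins, along the tool's axes as they then stand; what a row does not reach is not made up. A row lasts 1/12 s, in which the tool goes at most 41.7 mm and 7.16 degrees, less where a joint would pass 70% of its speed; a pose out of reach is approached as far as the arm can. A call is refused whole if a number of a shift passes 1 or a number of a turn 1, either way. A call with a gripper value outside its range is refused whole. OPENING is the gripper command: -1 is fully open, 1 is shut, values between are in proportion, set as the call begins (- or left out, the last holds). The fingers move at their own pace and stop on an object; the grip force is fixed at half the most. Time passes only in rows, so rows that do not move let the fingers close. It gives the time, the measured TCP pose, the force and the opening at its end, in the units of the state.
- ctrl.read_state(): the state, without advancing time (a new reading comes with each control period).
- ctrl.get_image(name): name is "scene" or "top" or "wrist"; returns a dict with "color" (400x640x3 uint8, red, green, blue), "depth" (400x640 float32, mm along the optical axis (not along the pixel's ray), 0 where there is no reading), "camera_matrix" (3x3 intrinsics, pixels), "R" (3x3) and "t" (3): a world point X has camera coordinates R X + t. Camera axes: x right, y down, z forward; pixel columns grow to the right and rows downward; lengths in mm; the calibration is good to about 2 mm. A picture is of the moment at which its call begins.
- ctrl.finish_job(): hands the job in, once; it reports no verdict.
Trained networks look in a picture, given as the dict that the camera call returned (one of the last four; its "shot" number tells which), for a name from the list of things; names that differ only in an ending like _2 or _b are one class to them, and where a whole thing is asked for, a point or a joint stands for the part that bears it (a point fixed in the world has none). Each returns a list of dicts, best first, with "conf" (0 to 1); they miss things now and then, are a little off and sometimes report something else, mostly with a low value. They report only what shows in the picture. A call takes as long as a camera call. They do not tell look-alikes from the thing itself.
- ctrl.search_frame(query, picture): "extent" ([centre column, centre row, width, height] in pixels, round what is visible of it).
The state is a dict: "clock": time; "qpos": joint angles; "qd": joint speeds; "tau": joint torques, N m; "eef_pos": TCP position; "tool_rot": TCP orientation; "force": force on the tool from outside, world axes, zero at the start; "torque": the same for the moment, N m; "width": finger opening in mm.
Only numpy, scipy, OpenCV 4.12 (cv2) and the standard library are available. Lean on these libraries where they do the work, as an engineer would, in place of code of your own. Each camera call takes 0.05 s, during which the arm holds its last target. There are 200 camera calls.

TASK

Switch off the light table's lamp before film is brought out: on the selector with the yellow tabs, pinch both tabs together to free its dial, turn the dial clockwise (seen from above) from the green mark all the way to its stop at the white mark, and let go. Leave the red-tabbed safelight selector, the loupe and the film can as they are.

Things in the scene. Friction and masses are not known exactly. Their poses are not given: they have to be found in the camera images.
- lamp_box: Lamp selector: fixed grey box 110 x 110 x 50 mm high, dark top plate, black dial on its middle with two YELLOW upright tabs. Origin: centre of its underside. Green mark on its +x side, white mark 65 deg clockwise of it. Two aluminium lugs stand on the plate, 33 to 42 mm from the dial's axis, tops 60 mm above the table: they block the tabs' feet; keep fingertips above 62 mm.
- lamp_grip (a point): Point on the dial's vertical axis, 84.5 mm above the table, turning with it; z up, x along the black bar (56 x 18 mm, top 97 mm up) to its white pointer's end, y from tab to tab. Tabs: plates 28 mm wide along x, 57 to 100 mm above the table, outer faces at y = +31 and -31 mm (62 mm across); each slides in up to 14 mm on a spring (3 to 6.5 N). Dial free only with BOTH in 5 mm or more.
- lamp_dial (a joint): Angle of the yellow-tabbed dial, rad: 0 = pointer at the green mark (lamp on), growing clockwise seen from above to the stop at 1.13 (white mark, lamp off). Starts at 0 to 0.04, locked. Turning drag 0.04 N m; stays where left. From 0.8 on, the let-go tabs spring out again past the lugs and lock it there.
- safe_dial (a joint): Angle of the dial of the safelight selector, in rad: an equal box and dial but with RED tabs, elsewhere on the table. It stands near 0, locked, and must stay so.
- loupe: Black magnifying loupe with a steel band, loose and upright, 40 mm diameter, 40 mm high; origin at the centre of its underside.
- film_can: Black film can with a grey lid, loose and upright, 35 mm diameter, 51 mm high; origin at the centre of its underside.
There are look-alikes about, which are no part of the job. What is shaped like the part that bears safe_dial but orange is not meant.

How it is judged (in metres and radians):
At the end, for the whole second after the job is handed in: The yellow-tabbed dial stands within 13 degrees of its stop (joint above 0.9 rad), released; the red-tabbed dial is still at its green mark (below 0.15 rad); loupe and film can stand within 20 mm of where they were (value of joint lamp_dial above 0.9 rad and value of joint safe_dial below 0.15 rad and distance of each of loupe, film_can from where it was at the start of the episode below 0.02 m); the robot touches nothing.
It fails at once if the red-tabbed safelight dial is turned (value of joint safe_dial above 0.25 rad).
It fails at once if the loupe or the film can is knocked away (distance of any of loupe, film_can from where it was at the start of the episode above 0.03 m).
It also fails if it takes over 29 s, if anything falls off the work surface, if the arm or the gripper's body presses on something with over 40 N, if the wrist force passes 120 N, or if a joint passes its speed limit or range.

## Working session

There is one attempt and no reset: what is moved stays moved. The work goes in short steps, Python scripts to look and compute and a shell command to move; the robot and the scene stay as the last step left them, time stands still between calls to the robot, and variables do not carry over. Pictures are saved under pics/ and viewed, about 8 in all and at most 12, crops included, and the job is handed in when it is done.

```bash
mkdir -p pics; ls
python3 - <<'E'
from cell import ctrl
import cv2
s=ctrl.read_state(); print({k:s[k] for k in("clock","eef_pos","tool_rot","width","force")})
for n in("top","scene"):
    p=ctrl.get_image(n); cv2.imwrite(f"pics/{n}0.png",p["color"][:,:,::-1])
    for q in("lamp_box","lamp_grip","safe_dial","loupe","film_can"):
        print(n,q,[(round(d["conf"],2),[round(float(v)) for v in d["extent"]]) for d in ctrl.search_frame(q,p)])
E
```

```text
pics
{'clock': 0.0, 'eef_pos': array([204.11275837, 616.45379627, 230.38438683]), 'tool_rot': array([-3.13968490e+00,  2.36981213e-05,  2.82177410e+00]), 'width': 85.4364973494409, 'force': array([-0.15957298,  0.08133774, -0.26033027])}
top lamp_box [(0.91, [437, 218, 48, 48])]
top lamp_grip [(0.57, [440, 214, 33, 25])]
top safe_dial [(0.82, [334, 162, 25, 22]), (0.72, [265, 217, 26, 26]), (0.39, [439, 213, 27, 22])]
top loupe [(0.78, [220, 220, 23, 20])]
top film_can [(0.44, [367, 241, 13, 11])]
scene lamp_box [(0.62, [177, 209, 65, 58])]
scene lamp_grip [(0.78, [169, 198, 38, 34])]
scene safe_dial [(0.81, [299, 261, 36, 38]), (0.75, [383, 190, 38, 37])]
scene loupe [(0.68, [442, 206, 20, 19])]
scene film_can [(0.91, [266, 183, 15, 26])]
```

View pics/top0.png

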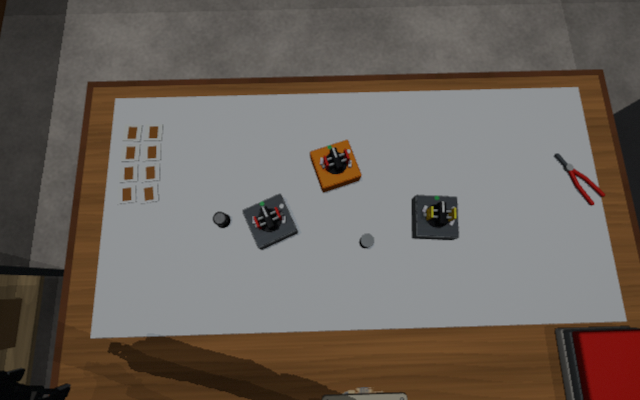

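View pics/scene0.png

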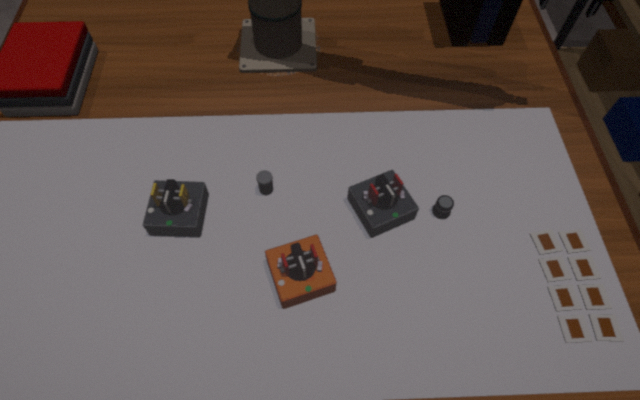

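The top view shows three selectors: grey with red tabs at (268,220), orange at (335,163), and grey with yellow tabs at (437,217). Only the last fits, since its tabs are yellow and its box grey. The film can is at (367,241) and the loupe at (221,219). I'll measure the target and confirm it in a crop.

```bash
cat > h.py <<'E'
import numpy as np, cv2
from cell import ctrl
def cloud(p):
    K,R,t=p["camera_matrix"],p["R"],np.array(p["t"]).ravel(); d=p["depth"]
    v,u=np.indices(d.shape); c=np.stack([(u-K[0,2])/K[0,0]*d,(v-K[1,2])/K[1,1]*d,d],-1)
    W=(c-t)@R; W[d==0]=np.nan; return W
def measure(p,c0=None,r=75):
    W=cloud(p); hsv=cv2.cvtColor(p["color"],cv2.COLOR_RGB2HSV); h,s,v=[hsv[...,i].astype(int) for i in range(3)]
    near=(np.hypot(W[...,0]-c0[0],W[...,1]-c0[1])<r) if c0 is not None else np.ones(h.shape,bool)
    ye=near&(abs(h-27)<8)&(s>130)&(v>70)&(W[...,2]>60)
    gr=near&(abs(h-62)<20)&(s>120)&(v>50)&(W[...,2]>40)
    pl=near&(W[...,2]>42)&(W[...,2]<56)
    out={}
    for n,m in(("yellow",ye),("green",gr),("plate",pl)):
        P=W[m]
        if len(P)<3: print(n,len(P)); continue
        print(n,len(P),"mean",P.mean(0).round(1),"min",np.percentile(P,2,0).round(1),"max",np.percentile(P,98,0).round(1))
        out[n]=P
    if "plate" in out: print("rect",cv2.minAreaRect(out["plate"][:,:2].astype(np.float32)))
    if "yellow" in out and len(out["yellow"])>10:
        P=out["yellow"].astype(np.float32); _,l,c=cv2.kmeans(P[:,:2].copy(),2,None,(3,50,.1),5,0)
        d=c[0]-c[1]; d=d if d[1]>0 else -d; print("tabs",c.round(1).tolist(),"mid",c.mean(0).round(1),"y-axis yaw off +y deg",np.degrees(np.arctan2(-d[0],d[1])).round(1))
    return W
E
python3 - <<'E'
from h import *
p=ctrl.get_image("top"); W=cloud(p)
for n,(u,v) in dict(lamp=(437,217),red=(268,220),orange=(335,163),can=(367,241),loupe=(221,219)).items(): print(n,W[v,u].round(0))
measure(p,W[217,437])
a=cv2.resize(p["color"][180:256,395:480],None,fx=5,fy=5,interpolation=2)
q=ctrl.get_image("scene"); measure(q,W[217,437])
b=cv2.resize(q["color"][165:250,130:225],None,fx=4,fy=4.4706,interpolation=2); b=cv2.resize(b,(375,380))
cv2.imwrite("pics/crop1.png",np.hstack([a[:380],b])[:,:,::-1])
E
```

```text
lamp [ 517. -194.   84.]
red [519. 222.  98.]
orange [661.  54.  94.]
can [466. -22.  48.]
loupe [535. 351.  40.]
yellow 67 mean [ 527.7 -195.3   96.1] min [ 513.1 -235.6   76.7] max [ 541.2 -172.6  102.3]
green 16 mean [ 574.  -209.    50.2] min [ 569.8 -213.8   45.8] max [ 577.9 -202.8   53.5]
plate 1214 mean [ 521.7 -197.1   49.7] min [ 473.1 -255.5   45.1] max [ 580.1 -149.9   54.7]
rect ((527.5441284179688, -204.59051513671875), (110.61001586914062, 110.47785186767578), 85.97400665283203)
tabs [[529.4000244140625, -175.60000610351562], [524.4000244140625, -232.8000030517578]] mid [ 526.9 -204.2] y-axis yaw off +y deg -5.0
yellow 71 mean [ 528.8 -202.5   99.7] min [ 513.6 -237.4   91.2] max [ 541.4 -176.8  102.7]
green 12 mean [ 574.2 -211.3   51. ] min [ 570.3 -214.7   49. ] max [ 577.4 -208.9   54.4]
plate 1538 mean [ 539.3 -198.    50.8] min [ 475.5 -258.1   44.2] max [ 583.  -153.    55.2]
rect ((527.4774169921875, -207.3846435546875), (110.94048309326172, 110.77942657470703), 85.32342529296875)
tabs [[531.4000244140625, -179.0], [525.2000122070312, -234.60000610351562]] mid [ 528.3 -206.8] y-axis yaw off +y deg -6.4
```

View pics/crop1.png

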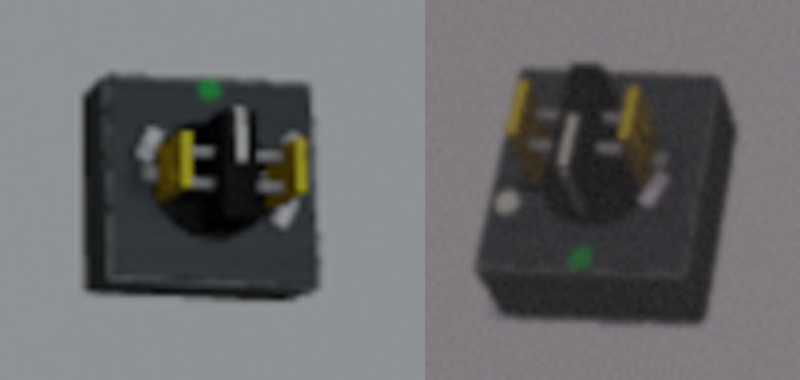

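The crop confirms it: a grey box with yellow tabs, axis near (527.5,-206) and dial yaw about -5°. I'll travel with the tool at 230 mm height, bowing outward, and aim for tool yaw 175°.

```bash
cat > go.py <<'E'
import sys,numpy as np
from cell import ctrl
from scipy.spatial.transform import Rotation as Ro
x,y,z,yaw=map(float,sys.argv[1:5]); s=ctrl.read_state()
R=Ro.from_euler("xyz",s["tool_rot"]); T=Ro.from_euler("xyz",[np.pi,0,np.radians(yaw)])
print("t",s["clock"],"pos",s["eef_pos"].round(1),"rpy",np.degrees(s["tool_rot"]).round(1),"q",np.round(s["qpos"],2),"F",s["force"].round(1),"w",round(s["width"],1))
print("shift/30",(R.inv().apply(np.array([x,y,z])-s["eef_pos"])/30).round(2),"turn/6",(np.degrees((R.inv()*T).as_rotvec())/6).round(2))
E
python3 -m crank '[[[-0.94,-0.73,0,0,0,0],[-0.94,-0.73,0,0,0,0],[-0.94,-0.73,0,0,0,0],[-0.94,-0.73,0,0,0,0],[-0.94,-0.73,0,0,0,0],[-0.94,-0.73,0,0,0,0],[-0.94,-0.73,0,0,0,0],[-0.94,-0.73,0,0,0,0],[-0.94,-0.73,0,0,0,0],[-0.94,-0.73,0,0,0,0],[-0.94,-0.73,0,0,0,0],[-0.94,-0.73,0,0,0,0]]]' -1; python3 go.py 527.5 -206 220 175
```

```text
clock: 1.7
eef_pos: [447.3, 258.6, 229.0]
tool_rot: [3.131, -0.004, 2.842]
force: [0.6, -0.1, -0.7]
width: 85.4
t 1.7 pos [447.3 258.6 229. ] rpy [179.4  -0.3 162.8] q [-0.6   0.44  0.04  1.89 -0.04  0.8   0.73] F [ 0.6 -0.1 -0.7] w 85.4
shift/30 [ -7.12 -14.01   0.12] turn/6 [ 0.1  -0.03 -2.03]
```

```bash
python3 -m crank '[[[-0.5,-1,0,0,0,-0.2],[-0.5,-1,0,0,0,-0.2],[-0.5,-1,0,0,0,-0.2],[-0.5,-1,0,0,0,-0.2],[-0.5,-1,0,0,0,-0.2],[-0.5,-1,0,0,0,-0.2],[-0.4,-1,0,0,0,-0.2],[-0.4,-1,0,0,0,-0.2],[-0.4,-1,0,0,0,-0.2],[-0.4,-1,0,0,0,-0.2],[-0.4,-1,0,0,0,0],[-0.4,-1,0,0,0,0]]]'; python3 go.py 527.5 -206 200 175
```

```text
clock: 2.7
eef_pos: [547.7, -145.5, 227.7]
tool_rot: [3.128, 0.008, 3.059]
force: [0.2, -0.0, 0.1]
width: 85.4
t 2.7 pos [ 547.7 -145.5  227.7] rpy [179.2   0.5 175.3] q [ 0.21  0.51  0.02  1.76 -0.03  0.86  1.73] F [ 0.2 -0.   0.1] w 85.4
shift/30 [ 0.51 -2.08  0.89] turn/6 [0.13 0.08 0.05]
```

```bash
python3 -m crank '[[[0.2,-0.7,0,0.1,0,0],[0.2,-0.7,0,0,0.1,0],[0.1,-0.7,0,0,0,0],[0,0,0,0,0,0]]]'
python3 - <<'E'
from h import *
p=ctrl.get_image("wrist"); measure(p,(527.5,-206),70)
cv2.imwrite("pics/w1.png",p["color"][:,:,::-1])
E
python3 go.py 527.5 -206 130 175
```

```text
clock: 3.03
eef_pos: [527.9, -220.8, 227.5]
tool_rot: [-3.138, 0.002, 3.048]
force: [0.4, -1.0, -0.3]
width: 85.3
yellow 422 mean [ 526.8 -205.4  101.8] min [ 512.  -237.9   99.6] max [ 542.6 -176.3  103.3]
green 71 mean [ 575.4 -211.2   55.1] min [ 554.5 -216.2   51.2] max [ 580.1 -205.2   97.1]
plate 8652 mean [ 520.2 -206.6   52.1] min [ 473.9 -260.1   48.8] max [ 579.7 -154.6   55.8]
rect ((527.819091796875, -207.51205444335938), (110.12284851074219, 109.77738952636719), 85.84308624267578)
tabs [[529.0999755859375, -179.60000610351562], [524.0999755859375, -235.1999969482422]] mid [ 526.6 -207.4] y-axis yaw off +y deg -5.1
t 3.0833 pos [ 528.6 -218.3  227.4] rpy [-1.799e+02  1.000e-01  1.747e+02] q [ 0.32  0.52  0.03  1.75 -0.02  0.87  1.84] F [-0.5  0.3 -0.2] w 84.9
shift/30 [0.08 0.41 3.25] turn/6 [-0.01  0.02 -0.05]
```

View pics/w1.png

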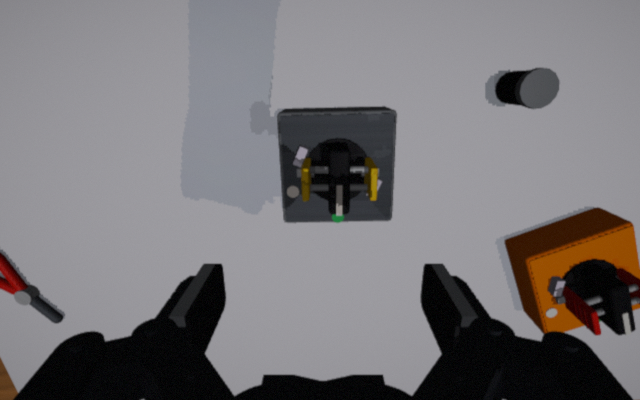

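The wrist view shows the yellow tabs at (307,180) and (374,183), with the pointer at the green mark (338,216). The axis is at about (527.3,-207.4). I'm descending to just above the tabs and rechecking.

```bash
python3 -m crank '[[[0.05,0.3,0.7,0,0,0],[0,0,0.8,0,0,0],[0,0,0.8,0,0,0],[0,0,0.8,0,0,0],[0,0,0,0,0,0]]]'; python3 go.py 527.3 -207.4 70 175; python3 go.py 527.3 -207.4 70 175|tail -1
```

```text
clock: 3.5
eef_pos: [532.8, -204.4, 134.3]
tool_rot: [3.141, 0.011, 3.053]
force: [0.2, -0.1, 0.0]
width: 85.7
t 3.5 pos [ 532.8 -204.4  134.3] rpy [179.9   0.6 174.9] q [ 0.31  0.64  0.02  1.85 -0.03  0.65  1.82] F [ 0.2 -0.1  0. ] w 85.7
shift/30 [ 0.2  -0.12  2.14] turn/6 [ 0.01  0.1  -0.02]
shift/30 [ 0.2  -0.12  2.14] turn/6 [ 0.01  0.1  -0.02]
```

```bash
python3 -m crank '[[[0.2,-0.1,0,0,0.1,0],[0,0,0.3,0,0,0],[0,0,0,0,0,0]]]'; python3 go.py 527.3 -207.4 70 175
```

```text
clock: 3.75
eef_pos: [527.6, -204.2, 126.2]
tool_rot: [3.139, 0.001, 3.056]
force: [0.3, 0.4, -0.8]
width: 85.3
t 3.75 pos [ 527.6 -204.2  126.2] rpy [179.9   0.  175.1] q [ 0.31  0.65  0.02  1.86 -0.02  0.64  1.83] F [ 0.3  0.4 -0.8] w 85.3
shift/30 [ 0.   -0.11  1.87] turn/6 [0.02 0.01 0.02]
```

```bash
python3 -m crank '[[[0,-0.15,0,0,0,0],[0,0,0,0,0,0],[0,0,0.5,0,0,0],[0,0,0.5,0,0,0],[0,0,0.4,0,0,0],[0,0,0,0,0,0]]]'; python3 go.py 527.3 -207.4 70 175
```

```text
clock: 4.25
eef_pos: [532.5, -211.7, 89.6]
tool_rot: [-3.14, 0.014, 3.055]
force: [0.3, 0.2, -0.2]
width: 85.2
t 4.25 pos [ 532.5 -211.7   89.6] rpy [-179.9    0.8  175. ] q [ 0.32  0.71  0.02  1.87 -0.02  0.55  1.84] F [ 0.3  0.2 -0.2] w 85.2
shift/30 [0.19 0.13 0.65] turn/6 [-0.01  0.13  0.01]
```

```bash
python3 -m crank '[[[0.2,0.13,0.25,0,0.1,0],[0,0,0.25,0,0,0],[0,0,0,0,0,0],[0,0,0,0,0,0]]]'; python3 go.py 527.3 -207.4 70 175;  python3 -m crank '[[[0,0,0,0,0,0]]]'
```

```text
clock: 4.58
eef_pos: [527.9, -207.9, 75.7]
tool_rot: [-3.139, 0.006, 3.054]
force: [0.1, -0.5, 0.1]
width: 85.2
t 4.5833 pos [ 527.9 -207.9   75.7] rpy [-179.9    0.4  175. ] q [ 0.31  0.72  0.02  1.89 -0.02  0.52  1.83] F [ 0.1 -0.5  0.1] w 85.2
shift/30 [0.02 0.01 0.19] turn/6 [-0.02  0.06 -0.  ]
clock: 4.67
eef_pos: [528.1, -207.9, 76.0]
tool_rot: [-3.139, 0.007, 3.054]
force: [0.5, 0.0, -0.1]
width: 85.6
```

```bash
python3 -m crank '[[[0,0,0.2,0,0,0],[0,0,0,0,0,0]]]'; python3 -m crank '[[[0,0,0,0,0,0],[0,0,0,0,0,0],[0,0,0,0,0,0],[0,0,0,0,0,0],[0,0,0,0,0,0],[0,0,0,0,0,0]]]' 1;  python3 go.py 527.3 -207.4 70 175;python3 - <<'E'
from h import *
p=ctrl.get_image("wrist"); 
cv2.imwrite("pics/w2.png",p["color"][:,:,::-1])
E
```

```text
clock: 4.83
eef_pos: [528.9, -208.1, 70.4]
tool_rot: [-3.139, 0.009, 3.054]
force: [-0.2, 0.2, -0.7]
width: 85.6
clock: 5.33
eef_pos: [529.8, -207.8, 73.9]
tool_rot: [-3.139, 0.011, 3.055]
force: [1.7, -1.6, -11.7]
width: 29.2
t 5.3333 pos [ 529.8 -207.8   73.9] rpy [-179.9    0.6  175. ] q [ 0.31  0.73  0.02  1.89 -0.02  0.52  1.83] F [  1.7  -1.6 -11.7] w 29.2
shift/30 [0.08 0.01 0.13] turn/6 [-0.02  0.1   0.  ]
```

View pics/w2.png

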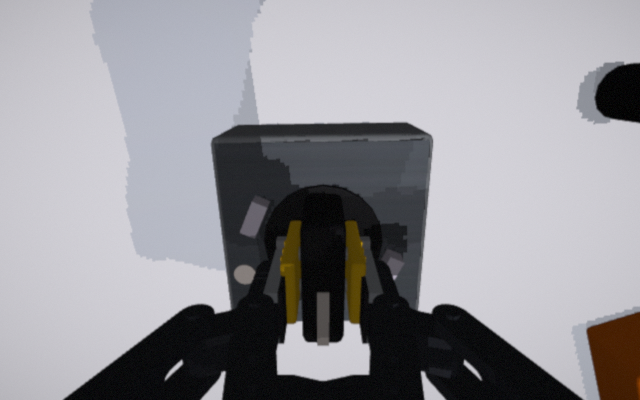

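Both tabs are pinched evenly, at (291,270) and (354,270) either side of the bar, with opening 29 mm. Next is the clockwise turn.

```bash
python3 -m crank '[[[0,0,0,0,0,0.8],[0,0,0,0,0,0.8],[0,0,0,0,0,0.8],[0,0,0,0,0,0.8],[0,0,0,0,0,0.8],[0,0,0,0,0,0]]]';  python3 go.py 527.3 -207.4 73 110
```

```text
clock: 5.88
eef_pos: [529.5, -208.9, 73.7]
tool_rot: [3.14, 0.011, 2.617]
force: [-0.1, -0.0, 1.2]
width: 29.4
t 5.8833 pos [ 529.5 -208.9   73.7] rpy [179.9   0.6 149.9] q [ 0.24  0.73  0.13  1.89 -0.18  0.52  1.54] F [-0.1 -0.   1.2] w 29.4
shift/30 [0.09 0.01 0.02] turn/6 [0.05 0.1  6.65]
```

```bash
python3 -m crank '[[[0.05,0,0,0,0,0.8],[0,0,0,0,0,0.8],[0,0,0,0,0,0.8],[0,0,0,0,0,0.8],[0,0,0,0,0,0.8],[0,0,0,0,0,0.8],[0,0,0,0,0,0.8],[0,0,0,0,0,0]]]';  python3 go.py 527.3 -207.4 73 110; python3 -c "
from cell import ctrl;print(ctrl.read_state()['torque'])"
```

```text
clock: 6.55
eef_pos: [528.5, -209.8, 73.7]
tool_rot: [3.135, 0.011, 2.024]
force: [1.1, -0.2, 1.8]
width: 29.3
t 6.55 pos [ 528.5 -209.8   73.7] rpy [179.6   0.6 116. ] q [ 0.14  0.75  0.29  1.89 -0.38  0.54  1.14] F [ 1.1 -0.2  1.8] w 29.3
shift/30 [ 0.09 -0.    0.02] turn/6 [0.07 0.1  0.99]
[-0.03866518  0.18222203 -0.04476018]
```

```bash
python3 -m crank '[[[0.05,0,0,0,0,0.7],[0,0,0,0,0,0.4],[0,0,0,0,0,0.2],[0,0,0,0,0,0]]]';  python3 go.py 527.3 -207.4 73 110
python3 - <<'E'
from h import *
print(ctrl.read_state()['torque'])
p=ctrl.get_image("wrist"); 
cv2.imwrite("pics/w3.png",p["color"][:,:,::-1])
E
```

```text
clock: 6.88
eef_pos: [528.2, -209.9, 73.7]
tool_rot: [3.134, 0.013, 1.904]
force: [-0.5, -0.2, 1.3]
width: 29.4
t 6.8833 pos [ 528.2 -209.9   73.7] rpy [179.6   0.7 109.1] q [ 0.12  0.75  0.32  1.9  -0.42  0.54  1.06] F [-0.5 -0.2  1.3] w 29.4
shift/30 [ 0.09 -0.    0.02] turn/6 [ 0.07  0.12 -0.15]
[-0.15253887  0.31826202  0.87345794]
```

View pics/w3.png

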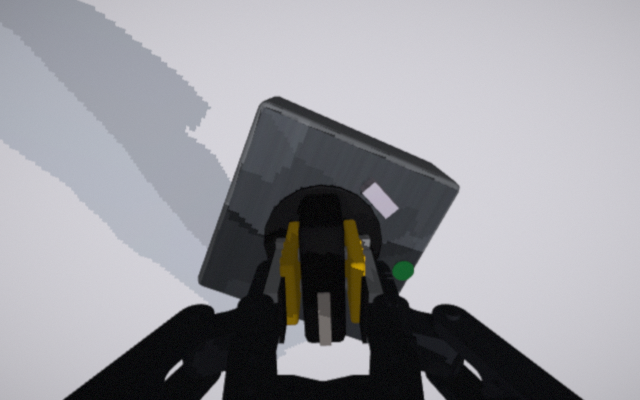

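The dial has turned with the gripper: the green mark is now at (403,270), well off the pointer at (324,320). The 0.87 N m moment about z shows the dial has reached its stop. I'll release and rise.

```bash
python3 -m crank '[[[0,0,0,0,0,0],[0,0,0,0,0,0],[0,0,0,0,0,0],[0,0,0,0,0,0],[0,0,0,0,0,0],[0,0,0,0,0,0],[0,0,0,0,0,0],[0,0,0,0,0,0]]]' -1; python3 -m crank '[[[0,0,-0.4,0,0,0],[0,0,-0.7,0,0,0],[0,0,-0.8,0,0,0],[0,0,-0.9,0,0,0],[0,0,-0.9,0,0,0],[0,0,-0.9,0,0,0],[0,0,-0.4,0,0,0],[0,0,0,0,0,0],[0,0,0,0,0,0]]]'
python3 - <<'E'
from h import *
print(ctrl.read_state()["force"])
p=ctrl.get_image("wrist"); measure(p,(527.5,-207),70)
cv2.imwrite("pics/w4.png",p["color"][:,:,::-1])
t=ctrl.get_image("top")
W=cloud(t)
for q in("loupe","film_can","safe_dial"): print(q,[(round(d["conf"],2),[round(float(v)) for v in d["extent"]]) for d in ctrl.search_frame(q,t)])
E
```

```text
clock: 7.6
eef_pos: [528.5, -209.7, 72.8]
tool_rot: [3.133, 0.011, 1.902]
force: [-1.6, 0.5, -0.7]
width: 85.4
clock: 8.35
eef_pos: [525.7, -209.2, 236.5]
tool_rot: [3.13, 0.013, 1.899]
force: [-0.4, -0.9, -0.6]
width: 85.3
[-0.37836821 -0.85715259 -0.59430477]
yellow 447 mean [ 526.7 -206.8  101.5] min [ 496.1 -228.1   97.2] max [ 558.7 -185.1  103.2]
green 110 mean [ 575.3 -210.6   52.4] min [ 570.4 -216.2   51.1] max [ 580.2 -205.1   53.6]
plate 8320 mean [ 524.5 -200.5   52. ] min [ 474.6 -259.2   48.8] max [ 580.  -153.6   55.7]
rect ((527.7344360351562, -207.7852783203125), (110.17239379882812, 110.05455780029297), 85.89306640625)
tabs [[501.3999938964844, -216.60000610351562], [553.0, -196.60000610351562]] mid [ 527.2 -206.6] y-axis yaw off +y deg -68.8
loupe [(0.68, [220, 221, 20, 18])]
film_can [(0.54, [366, 241, 12, 16])]
safe_dial [(0.92, [268, 217, 26, 25]), (0.64, [334, 161, 26, 23])]
```

View pics/w4.png

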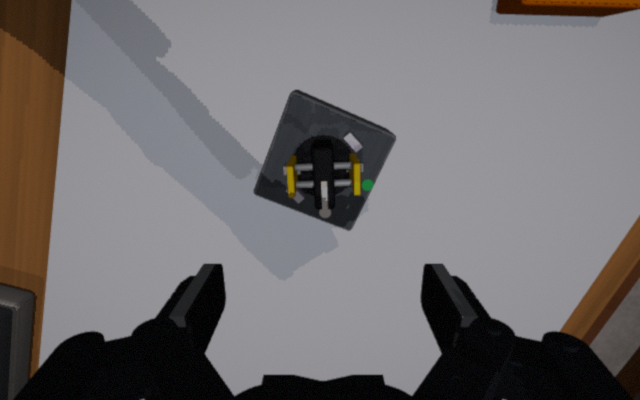

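The pointer at (324,195) now sits at the white mark (324,212). The tabs are out again, about 55 mm between centres as at the start, and the dial is at -68.8° against a box yaw of about -4.2°, so it turned about 64.6° (1.13 rad). The loupe, film can and red selector show in the same places, so I'm handing in.

```bash
python3 -c "
from cell import ctrl;print(ctrl.finish_job(), ctrl.read_state()['clock'])"
```

```text
the job is handed in; nothing more can be done
the job is handed in; nothing more can be done
```

The lamp selector is switched off: I pinched both yellow tabs together, turned the dial clockwise to its stop at the white mark, let go and lifted clear. I handed the job in at about 8.5 s of the 29 s allowed.

- **Dial:** the last wrist picture puts it about 64.6° (1.13 rad) clockwise of the green mark, with the pointer at the white mark. The moment about z rose to 0.87 N m at the end of the turn, which fits the stop. The tabs have sprung back out to the spacing they had at the start.
- **Robot:** the arm stands clear at 236 mm with the gripper open. The measured force is below 1 N on each axis.
- **Other things:** the final top view finds the loupe and film can within 1 pixel of where they were, about 2–3 mm. The red-tabbed selector was found in the same place, but I did not measure its dial angle again; the gripper never came near it.

No checks failed. TCP readings varied by up to 5 mm during the descent, so I re-centred before closing the gripper.

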